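# Load the bench dryer and hold its air shutter half open

## Robot

A 7-joint arm with a two-finger parallel gripper is mounted at the origin on the work surface. World frame = base frame: x ahead of the robot, y to its left, z up, the work surface at z = 0. Lengths are in m, angles in rad, forces in N, time in s.
With the tool pointing down it reaches from about 0.425 to 0.925 m from the base axis. Payload 6.8 kg.
Tool frame: the origin (TCP) lies at the very end of the fingers, on their centre line; the grasp point (between the pads) lies 19 mm behind it; z points along the fingers, y is the line along which they close (so a half turn about z gives the same grasp; the last joint's range is limited). The gripper opens to 85 mm and grips with 20 to 120 N. Pads are 22 mm wide; open, the fingers measure 114 mm over their backs; the gripper's body (76 mm by 85 mm) begins 54 mm behind the grasp point. The pads swing forward as they close: fully open they stand 13 mm farther back than shut.
Start: joints at [-1.404, 0.477, 0.022, 1.555, -0.011, 1.109, -0.083], TCP at [0.183, 0.65, 0.231] pointing down, gripper open.
Joint ranges: [-2.96, 2.96], [-0.34, 2.1], [-1.41, 1.46], [0.24, 2.44], [-1.37, 4.51], [0.17, 1.92], [-2.96, 2.96]. Speed limits (rad/s): [2.39, 2.39, 3.14, 3.14, 3.14, 3.14, 3.14].

## Interface

Orientations are given as a unit quaternion [w, x, y, z].
In Python, from station import bot gives the robot as it stands. The module is installed in compiled form; this text tells all that it offers.
- The arm moves only by the shell command python3 -m jog 'ROWS' [OPENING] [FORCE]. ROWS is JSON, a list of rows, each a list of 4 numbers: the shift along the tool's x, y, z in cm, then the turn about the tool's z in rad. In form: [[x, y, z, spin], ...]. A call has 1 to 20 rows; each row is the pose to reach, as a shift and turn from the pose commanded when the call began, along the tool's axes at that moment; what a row does not reach only later rows make up. A row lasts 1/12 s, in which the tool goes at most 41.7 mm and 7.16 degrees, less where a joint would pass 70% of its speed; a pose out of reach is approached as far as the arm can. A call with a gripper value outside its range is refused whole. OPENING is the closure, from -1 (fully open) to 1 (shut), set as the call begins (- or left out, the last holds). The fingers move at their own pace and stop on an object; FORCE is the grip in N (left out, the last holds). Time passes only in rows, so rows that repeat a pose let the fingers close. It gives the time, the measured TCP pose, the force, the opening and the grip force at its end, in the units of the state.
- bot.get_obs(): the state, without advancing time (a new reading comes with each control period).
- bot.read_camera(name): name is "side" or "top" or "wrist"; returns a dict with "pixels" (384x512x3 uint8, red, green, blue), "depth" (384x512 float32, m along the optical axis (not along the pixel's ray), 0 where there is no reading), "fovy" (degrees; the focal length in pixels is half the picture's height over the tangent of half this angle, whatever the lens; pixels are square), "cx", "cy" (the principal point, pixels), "pose" (4x4, takes a point from camera to world coordinates). Camera axes: x right, y down, z forward; pixel columns grow to the right and rows downward; lengths in m; the calibration is good to about 2 mm. A picture is of the moment at which its call begins.
- bot.hand_in(): hands the job in; it is judged then, once.
The state is a dict: "t": time; "q": joint angles; "joint_vel": joint speeds; "joint_torque": joint torques, N m; "eef_pos": TCP position; "tool_rot": TCP orientation; "contact_force": force on the tool from outside, world axes, zero at the start; "torque": the same for the moment, N m; "gripper_width": opening from 0.0 (shut) to 1.0 (fully open); "grasp_force": force on a finger pad.
Only numpy, scipy, OpenCV 4.12 (cv2) and the standard library are available. Lean on these libraries where they do the work, as an engineer would, in place of code of your own. Each camera call takes 0.05 s, during which the arm holds its last target. There are 200 camera calls.

## Task

Load the bench dryer with the washed bisque vessels: nest them in the bowl that already stands on it, first the beaker upright into the bowl, then the slim tumbler upright into the beaker, and let go of them. Then draw the dryer's sprung air shutter half way open with the gripper and finish while still holding it there, because it springs shut when let go; leave the jar, ring, stone and brush alone.

Things in the scene. Friction and masses are not known exactly. Their poses are not given: they have to be found in the camera images.
- dryer: low grey housing fixed to the bench, 220 (x) x 360 (y) x 40 mm high. Origin: centre of its underside. At yaw 0 its +x points away from the robot. Its +y half is the loading place (dark flat slotted plate), its -y half holds the air shutter between two 10 mm high guides along x. Brass ribs on the guides show where the plate's near (-x) edge stands at half travel
- shutter (a joint): sprung air shutter: steel plate 92 x 82 x 4 mm with an upright black round knob, on the dryer. Value in m: 0 = shut (where the spring keeps it), 0.070 = fully open; half travel is 0.035. It opens by sliding along the dryer's own -x. The spring pulls it shut with about 3 N at 0, 8.6 N at half and 14 N fully open; let go, it springs shut
- shutter_knob (a point): a point on the axis of the shutter's knob, 14 mm below the knob's top. The knob is an upright cylinder, 20 mm in diameter, 40 mm high, standing on the plate (the plate's upper face is 26 mm below this point, 45 mm above the bench). Axes as the dryer's; it moves with the shutter
- bowl: wide terracotta bowl, 124 mm across the rim, 56 mm high, wall 5 mm, inner floor 8 mm above its underside and about 90 mm across; it stands on the dryer's loading place. Origin: centre of its underside, z up
- beaker: medium terracotta beaker, 64 mm across (straight wall from 25 mm up to the rim; foot 52 mm), 80 mm high, wall 5 mm, inner floor 8 mm above its underside, 0.13 to 0.25 kg; stands on the bench, and in the bowl its rim stands 32 mm above the bowl's rim. Origin: centre of its underside, z up
- tumbler: slim terracotta tumbler, the narrowest vessel, 42 mm across (straight wall from 25 mm up to the rim; foot 32 mm), 96 mm high, wall 4 mm, 0.08 to 0.17 kg; stands on the bench, and in the beaker (54 mm bore) its rim stands 24 mm above the beaker's. Origin: centre of its underside, z up
- jar: bystander: closed jar, 64 mm in diameter, 75 mm high, standing on the bench. Origin: centre of its underside
- collar: bystander: white plastic ring, 64 mm outside, 30 mm high, on the bench. Origin: centre of its underside
- stone: bystander: grey pebble, 54 mm across, 26 mm high. Origin: centre of its underside
- brush: bystander: brush lying on the bench on the left. Origin: on its underside, about at its middle; it lies along its x
Things that resemble listed ones, but are neither listed nor needed, are in the scene too. Leave any black or blue look-alike of the tumbler alone. What is shaped like the bowl but red is not meant.

How it is judged:
On the way, in this order (a step that is already met when the one before it is completed fails the run):
1. the beaker stands upright in the bowl on the dryer, let go, shutter still shut (horizontal distance between beaker and bowl below 0.025 m and z of beaker in the frame of bowl between 0.004 and 0.014 m and angle between beaker's own z axis and vertical below 0.12 rad and z of bowl in the frame of dryer between 0.036 and 0.046 m and angle between bowl's own z axis and vertical below 0.1 rad and contact force between the fingers and beaker below 0.3 N and value of joint shutter below 0.01 m), for 0.2 s.
2. the tumbler stands upright in the beaker in the bowl, all let go, shutter still shut (all of step 1 and horizontal distance between tumbler and beaker below 0.014 m and z of tumbler in the frame of beaker between 0.004 and 0.014 m and angle between tumbler's own z axis and vertical below 0.12 rad and contact force between the fingers and tumbler below 0.3 N and contact force between the fingers and bowl below 0.3 N), for 0.2 s.
At the end, for the whole second after the job is handed in: The tumbler stands in the beaker and the beaker in the bowl, each upright on the other's floor, on the dryer and not touched by the gripper; the fingers hold the shutter still at half travel, 35 mm open within 7 mm, bearing the spring's force (over 4 N) (horizontal distance between beaker and bowl below 0.025 m and z of beaker in the frame of bowl between 0.004 and 0.014 m and angle between each of beaker, tumbler's own z axis and vertical below 0.12 rad and horizontal distance between tumbler and beaker below 0.014 m and z of tumbler in the frame of beaker between 0.004 and 0.014 m and z of bowl in the frame of dryer between 0.036 and 0.046 m and angle between bowl's own z axis and vertical below 0.1 rad and contact force between the fingers and beaker below 0.3 N and contact force between the fingers and tumbler below 0.3 N and contact force between the fingers and bowl below 0.3 N and value of joint shutter between 0.028 and 0.042 m and velocity of joint shutter between -0.01 and 0.01 m/s and contact force between the fingers and shutter above 4 N and linear speed of each of tumbler, beaker below 0.02 m/s); the arm keeps its last pose, push and grip.
It fails at once if a bystander is moved by more than 30 mm (distance of any of jar, collar, stone, brush from where it was at the start of the episode above 0.03 m).
It also fails if it takes over 64 s, if anything falls off the work surface, if the arm or the gripper's body presses on something with over 40 N, if the wrist force passes 120 N, or if a joint passes its speed limit or range.

## Working session

There is one attempt and no reset: what is moved stays moved. The work goes in short steps, Python scripts to look and compute and a shell command to move; the robot and the scene stay as the last step left them, time stands still between calls to the robot, and variables do not carry over. Pictures are saved under pics/ and viewed, at most 10 in all, crops included, and the job is handed in when it is done.

```bash
mkdir -p pics
cat > h.py <<'E'
import numpy as np, cv2
from station import bot
def cam(n):
    c=bot.read_camera(n); d=c["depth"]; H,W=d.shape
    f=H/2/np.tan(np.radians(c["fovy"])/2)
    u,v=np.meshgrid(np.arange(W),np.arange(H))
    P=np.stack([(u-c["cx"])/f*d,(v-c["cy"])/f*d,d],-1)@c["pose"][:3,:3].T+c["pose"][:3,3]
    P[d==0]=np.nan
    return c["pixels"],P,c
def save(img,name): cv2.imwrite("pics/"+name+".png",img[...,::-1])
E
python3 - <<'E'
from h import *
o=bot.get_obs(); print({k:np.round(v,3) for k,v in o.items()})
for n in("top","side"):
    im,P,c=cam(n); np.savez(n,im=im,P=P); save(im,n); print(n,np.round(c["pose"],3).tolist(),c["fovy"])
E
```

```text
{'t': np.float64(0.0), 'q': array([-1.404,  0.478,  0.022,  1.556, -0.011,  1.109, -0.083]), 'joint_vel': array([-0.001,  0.   , -0.   , -0.   ,  0.   ,  0.   , -0.   ]), 'joint_torque': array([-1.0000e-03, -5.9646e+01,  1.6080e+00, -2.8120e+01,  1.2000e-02,
        9.0000e-03, -0.0000e+00]), 'eef_pos': array([0.183, 0.649, 0.23 ]), 'tool_rot': array([-0.   ,  0.137,  0.991, -0.001]), 'contact_force': array([-0.692,  0.422,  0.117]), 'torque': array([-0.01 ,  0.028, -0.057]), 'grasp_force': np.float64(0.0), 'gripper_width': np.float64(1.001)}
top [[-0.02, -0.991, 0.132, 0.409], [-1.0, 0.018, -0.02, 0.058], [0.018, -0.133, -0.991, 1.141], [0.0, 0.0, 0.0, 1.0]] 49.97130445732692
side [[0.994, -0.075, 0.081, 0.464], [-0.11, -0.724, 0.681, -0.791], [0.008, -0.685, -0.728, 0.98], [0.0, 0.0, 0.0, 1.0]] 50.03532418124349
```

View pics/top.png

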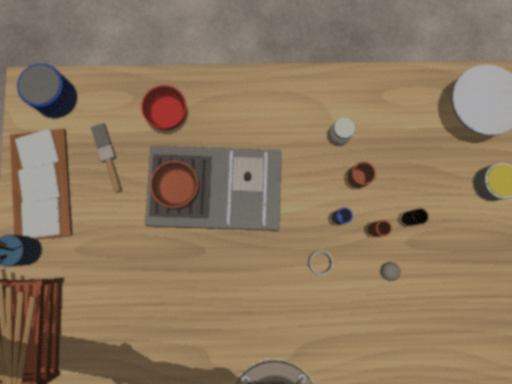

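View pics/side.png

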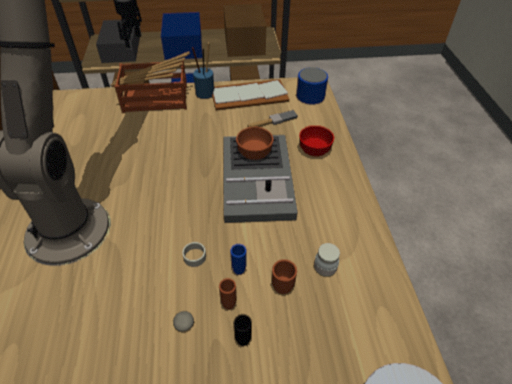

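Top view candidates: for the beaker, the terracotta cup at (362,175); the jar is white (343,130). For the tumbler, terracotta slim cup (381,228), blue look-alike (343,216), black look-alike (415,217). For the bowl, terracotta at (175,184) on the dryer, red look-alike (165,107). I choose the terracotta ones, and now check them in a crop and measure.

Run:
```python
from h import *
D={n:np.load(n+".npz") for n in("top","side")}
im=D["top"]["im"]; cv2.imwrite("pics/crop.png",cv2.resize(im[110:290,300:440],None,fx=4,fy=3.3,interpolation=2)[...,::-1])
def rim(cxy,r,z0,z1,n):
    P=D[n]["P"].reshape(-1,3); C=D[n]["im"].reshape(-1,3)
    m=(np.hypot(P[:,0]-cxy[0],P[:,1]-cxy[1])<r)&(P[:,2]>z0)&(P[:,2]<z1)
    p=P[m]; (x,y),R=cv2.minEnclosingCircle(p[:,:2].astype(np.float32)); return round(x,4),round(y,4),round(R,4),round(np.nanmax(p[:,2]),4),m.sum()
P=D["top"]["P"]
for name,(u,v),r,h in [("beaker",(362,175),.055,.08),("tumbler",(381,228),.045,.096),("bowl",(175,184),.09,.096),("blue",(343,216),.045,.096),("black",(415,217),.045,.096),("jar",(343,130),.05,.075),("collar",(320,252),.06,.03),("stone",(391,271),.05,.026),("knob",(248,176),.03,.085)]:
    c=P[v,u]; print(name,np.round(c,3))
    for n in D:
        try: print("  ",n,rim(c,r,h-.012,h+.01,n))
        except Exception as e: print(n,e)
m=(abs(P[...,2]-.04)<.006)&(P[...,0]>.3)&(P[...,0]<.75)&(P[...,1]>-.15)&(P[...,1]<.4)
k=cv2.morphologyEx(m.astype(np.uint8),cv2.MORPH_OPEN,np.ones((3,3)))
n_,l,s,_=cv2.connectedComponentsWithStats(k); i=1+s[1:,4].argmax()
print("dryer",cv2.minAreaRect(P[l==i][:,:2].astype(np.float32)))
```

```text
beaker [ 0.609 -0.263  0.006]
   top (0.6037, -0.2483, 0.0324, np.float64(0.0841), np.int64(169))
   side (0.6032, -0.2472, 0.033, np.float64(0.0835), np.int64(220))
tumbler [ 0.459 -0.303  0.021]
   top (0.458, -0.2861, 0.0213, np.float64(0.1001), np.int64(106))
   side (0.4562, -0.2865, 0.0221, np.float64(0.1002), np.int64(140))
bowl [0.586 0.253 0.048]
   top (0.5809, 0.247, 0.0622, np.float64(0.1012), np.int64(367))
   side (0.5802, 0.2481, 0.0647, np.float64(0.1004), np.int64(294))
blue [ 0.494 -0.203  0.012]
   top (0.4913, -0.1882, 0.021, np.float64(0.0986), np.int64(100))
   side (0.4919, -0.1874, 0.0217, np.float64(0.1), np.int64(128))
black [ 0.487 -0.399  0.019]
   top (0.4859, -0.3823, 0.0216, np.float64(0.1025), np.int64(122))
   side (0.4857, -0.3821, 0.0211, np.float64(0.0983), np.int64(152))
jar [ 0.72  -0.2    0.073]
   top (0.7286, -0.2034, 0.0287, np.float64(0.079), np.int64(348))
   side (0.7282, -0.2038, 0.0295, np.float64(0.0797), np.int64(348))
collar [ 0.397 -0.137 -0.001]
   top (0.3719, -0.135, 0.0319, np.float64(0.034), np.int64(134))
   side (0.3707, -0.1342, 0.0341, np.float64(0.0348), np.int64(180))
stone [ 0.343 -0.321  0.028]
   top (0.3433, -0.3244, 0.0249, np.float64(0.0323), np.int64(266))
   side (0.3433, -0.3255, 0.0256, np.float64(0.0311), np.int64(319))
knob [0.597 0.057 0.086]
   top (0.6022, 0.0579, 0.0102, np.float64(0.0878), np.int64(51))
   side (0.6018, 0.0574, 0.0105, np.float64(0.0892), np.int64(42))
dryer ((0.5792155861854553, 0.14951646327972412), (0.36040547490119934, 0.2205120474100113), 86.97434997558594)
```

View pics/crop.png

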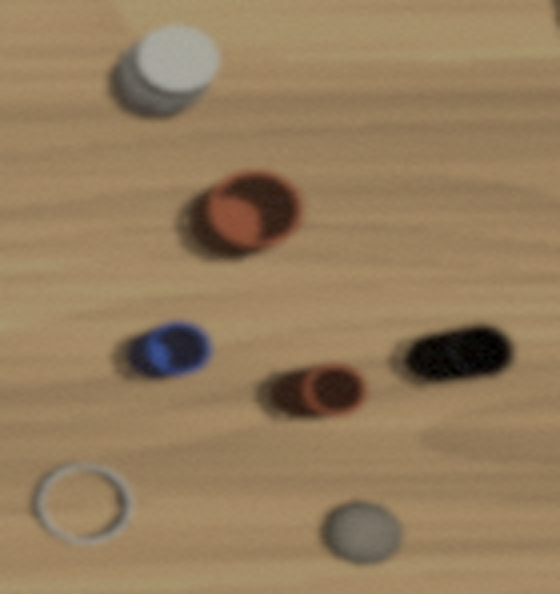

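The crop shows the terracotta beaker at crop (253,212), the slim terracotta tumbler at (335,390), with blue (178,348) and black (460,352) as look-alikes, so my choice holds.

```bash
cat > go.py <<'E'
# usage: go.py x y z theta_deg (direction of tool y in world), ... ; prints shift cm and spin
import sys; from h import *
from scipy.spatial.transform import Rotation as Ro
o=bot.get_obs(); R=Ro.from_quat(o["tool_rot"],scalar_first=True).as_matrix(); p=o["eef_pos"]
th=np.arctan2(R[1,1],R[0,1])
print("t",round(float(o["t"]),2),"p",p.round(4),"th",round(np.degrees(th),2),"tilt",R[:2,2].round(4),"q",o["q"].round(2))
a=np.array(sys.argv[1:],float).reshape(-1,4)
for r in a: print((R.T@(r[:3]-p)*100).round(2), round(float((th-np.radians(r[3])+np.pi)%(2*np.pi)-np.pi),3))
E
python3 go.py .5 .3 .25 31 .6035 -.2478 .2 -22.3
```

```text
t 0.1 p [0.183  0.6492 0.2304] th 74.25 tilt [-0.0004 -0.0016] q [-1.4   0.48  0.02  1.56 -0.01  1.11 -0.08]
[-39.98 -25.01  -1.91] 0.755
[-64.81 -74.92   3.17] 1.685
```

```bash
python3 -m jog '[[-40,-25,-1.9,0.75],[-40,-25,-1.9,0.75],[-40,-25,-1.9,0.75],[-40,-25,-1.9,0.75],[-40,-25,-1.9,0.75],[-40,-25,-1.9,0.75],[-40,-25,-1.9,0.75],[-40,-25,-1.9,0.75],[-40,-25,-1.9,0.75],[-40,-25,-1.9,0.75],[-40,-25,-1.9,0.75],[-40,-25,-1.9,0.75]]' -1 40; python3 go.py .6035 -.2478 .2 -22.3
```

```text
t: 1.1
eef_pos: [0.5047, 0.2936, 0.2507]
tool_rot: [0.002, 0.494, 0.869, -0.001]
contact_force: [-0.2, -1.2, 0.6]
gripper_width: 0.996
grasp_force: 0.0
t 1.1 p [0.5047 0.2936 0.2507] th 30.8 tilt [ 0.0023 -0.0025] q [-0.91  0.32  0.34  1.78 -0.11  1.07  0.01]
[-51.55 -19.24   5.23] 0.927
```

```bash
python3 -m jog '[[-51.5,-19.2,5,0.93],[-51.5,-19.2,5,0.93],[-51.5,-19.2,5,0.93],[-51.5,-19.2,5,0.93],[-51.5,-19.2,5,0.93],[-51.5,-19.2,5,0.93],[-51.5,-19.2,5,0.93],[-51.5,-19.2,5,0.93],[-51.5,-19.2,5,0.93],[-51.5,-19.2,5,0.93],[-51.5,-19.2,5,0.93],[-51.5,-19.2,5,0.93],[-51.5,-19.2,5,0.93],[-51.5,-19.2,5,0.93],[-51.5,-19.2,5,0.93],[-51.5,-19.2,5,0.93],[-51.5,-19.2,5,0.93],[-51.5,-19.2,5,0.93]]'; python3 go.py .6035 -.2478 .054 -22.3
```

```text
t: 2.6
eef_pos: [0.604, -0.2368, 0.2001]
tool_rot: [-0.001, 0.828, 0.56, 0.0]
contact_force: [-0.1, 0.5, -0.0]
gripper_width: 0.999
grasp_force: 0.0
t 2.6 p [ 0.604  -0.2368  0.2001] th -21.83 tilt [-0.0002  0.0014] q [-0.16  0.53  0.62  1.68 -0.35  1.04  0.19]
[-1.06  0.37 14.61] 0.008
```

```bash
python3 -m jog '[[-1.1,0.4,3,0],[-1.1,0.4,6,0],[-1.1,0.4,8,0],[-1.1,0.4,8,0],[-1.1,0.4,8,0]]'; python3 go.py .6035 -.2478 .054 -22.3
```

```text
t: 3.02
eef_pos: [0.6031, -0.2492, 0.1199]
tool_rot: [-0.001, 0.828, 0.56, -0.0]
contact_force: [0.9, -0.6, 0.3]
gripper_width: 0.997
grasp_force: 0.0
t 3.02 p [ 0.6031 -0.2492  0.1199] th -21.89 tilt [-0.0018  0.0011] q [-0.1   0.62  0.57  1.73 -0.41  0.91  0.26]
[ 0.14 -0.    6.59] 0.007
```

```bash
python3 -m jog '[[0.1,0,2,0],[0.1,0,4,0],[0.1,0,6,0],[0.1,0,6.6,0],[0.1,0,6.6,0],[0.1,0,6.6,0]]'; python3 -m jog '[[0,0,0,0],[0,0,0,0],[0,0,0,0],[0,0,0,0],[0,0,0,0],[0,0,0,0]]' 1 45; python3 -m jog '[[0,0,-1.5,0],[0,0,-4,0],[0,0,-8,0],[0,0,-12,0],[0,0,-14,0],[0,0,-14,0],[0,0,-14,0]]'
python3 go.py .5805 .2475 .22 23
python3 - <<'E'
from h import *
im,P,c=cam("side"); np.savez("s2",im=im,P=P); save(cv2.resize(im[130:330,150:390],None,fx=3,fy=3),"beaker_held")
E
```

```text
t: 3.52
eef_pos: [0.6047, -0.2502, 0.056]
tool_rot: [0.001, 0.829, 0.559, 0.001]
contact_force: [1.2, -1.3, 0.5]
gripper_width: 1.001
grasp_force: 0.0
t: 4.02
eef_pos: [0.6045, -0.2506, 0.0566]
tool_rot: [0.001, 0.829, 0.559, 0.001]
contact_force: [-3.0, 2.1, 8.8]
gripper_width: 0.738
grasp_force: 47.5
t: 4.6
eef_pos: [0.6044, -0.2505, 0.1968]
tool_rot: [0.001, 0.829, 0.559, 0.001]
contact_force: [-1.3, -0.6, -1.5]
gripper_width: 0.732
grasp_force: 50.0
t 4.6 p [ 0.6044 -0.2505  0.1968] th -22.01 tilt [ 0.0038 -0.0007] q [-0.14  0.54  0.62  1.68 -0.35  1.04  0.22]
[ 45.28 -20.87  -2.37] -0.786
```

View pics/beaker_held.png

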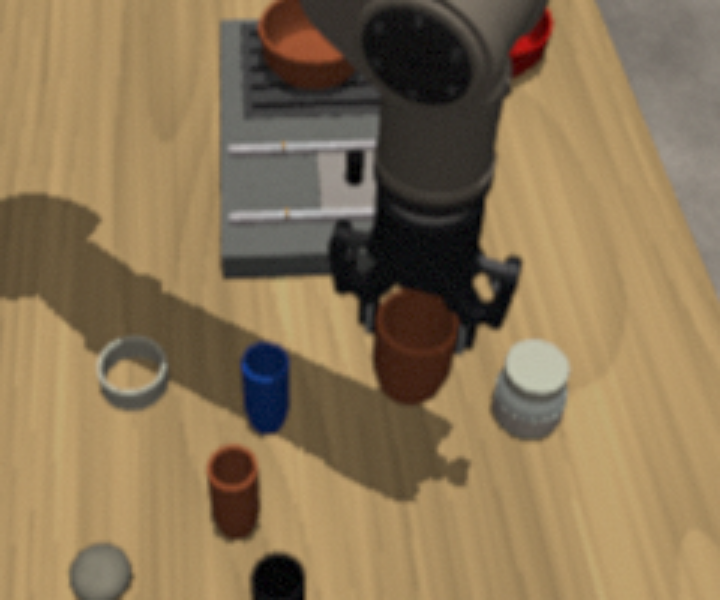

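The beaker is held upright in the fingers at crop (415,345); the jar, ring, and tumblers are undisturbed. Carry it to the bowl.

```bash
python3 -m jog '[[3,-1.4,-2.4,0],[6,-2.8,-2.4,-0.1],[45.3,-20.9,-2.4,-0.79],[45.3,-20.9,-2.4,-0.79],[45.3,-20.9,-2.4,-0.79],[45.3,-20.9,-2.4,-0.79],[45.3,-20.9,-2.4,-0.79],[45.3,-20.9,-2.4,-0.79],[45.3,-20.9,-2.4,-0.79],[45.3,-20.9,-2.4,-0.79],[45.3,-20.9,-2.4,-0.79],[45.3,-20.9,-2.4,-0.79],[45.3,-20.9,-2.4,-0.79],[45.3,-20.9,-2.4,-0.79],[45.3,-20.9,-2.4,-0.79],[45.3,-20.9,-2.4,-0.79],[45.3,-20.9,-2.4,-0.79],[45.3,-20.9,-2.4,-0.79],[45.3,-20.9,-2.4,-0.79]]'; python3 go.py .5805 .2475 .105 23
```

```text
t: 6.23
eef_pos: [0.5798, 0.2468, 0.2183]
tool_rot: [0.0, 0.551, 0.835, -0.0]
contact_force: [0.1, 0.2, -2.1]
gripper_width: 0.733
grasp_force: 50.4
t 6.23 p [0.5798 0.2468 0.2183] th 23.14 tilt [-0.     -0.0002] q [-0.77  0.43  0.36  1.7  -0.17  1.04  0.05]
[ 0.04  0.09 11.33] 0.002
```

```bash
python3 -m jog '[[0,0.1,2.5,0],[0,0.1,5,0],[0,0.1,7.5,0],[0,0.1,9.5,0],[0,0.1,10.5,0],[0,0.1,11.0,0],[0,0.1,11.2,0],[0,0.1,11.3,0],[0,0.1,11.3,0],[0,0.1,11.3,0]]'
```

```text
t: 7.07
eef_pos: [0.5812, 0.2489, 0.1065]
tool_rot: [0.0, 0.55, 0.835, 0.001]
contact_force: [0.1, 0.4, -1.3]
gripper_width: 0.738
grasp_force: 50.4
```

```bash
python3 -m jog '[[0,0,0.1,0],[0,0,0.2,0],[0,0,0.2,0]]'; python3 -m jog '[[0,0,0,0],[0,0,0,0],[0,0,0,0],[0,0,0,0]]' -0.8; python3 -m jog '[[0,0,-1,0],[0,0,-3,0],[0,0,-7,0],[0,0,-11,0],[0,0,-13,0],[0,0,-13,0]]' -1
python3 go.py .45 .05 .22 -4 .457 -.2863 .17 -32
python3 - <<'E'
from h import *
im,P,c=cam("side"); save(cv2.resize(im[80:280,150:390],None,fx=3,fy=3),"placed")
C=(.5805,.2475)
for n in("side","top"):
    im,P,c=cam(n);p=P.reshape(-1,3)
    for zr,r in((.128,.045),(.096,.08)):
        q=p[(np.hypot(p[:,0]-C[0],p[:,1]-C[1])<r)&(abs(p[:,2]-zr)<.009)]
        if len(q): print(n,zr,len(q),cv2.minEnclosingCircle(q[:,:2].astype(np.float32)),np.percentile(q[:,2],[5,95]))
E
```

```text
t: 7.32
eef_pos: [0.5811, 0.2489, 0.1047]
tool_rot: [0.0, 0.55, 0.835, 0.001]
contact_force: [-2.3, -0.7, 6.1]
gripper_width: 0.737
grasp_force: 51.0
t: 7.65
eef_pos: [0.5804, 0.2487, 0.1033]
tool_rot: [0.0, 0.55, 0.835, 0.0]
contact_force: [-0.0, -0.4, -0.3]
gripper_width: 0.902
grasp_force: 0.0
t: 8.15
eef_pos: [0.5836, 0.2495, 0.2401]
tool_rot: [0.002, 0.55, 0.835, 0.005]
contact_force: [0.3, 0.7, 0.8]
gripper_width: 1.001
grasp_force: 0.0
t 8.15 p [0.5836 0.2495 0.2401] th 23.23 tilt [0.009  0.0051] q [-0.78  0.41  0.37  1.68 -0.17  1.07  0.05]
[-13.07 -20.17   1.78] 0.475
[-44.25 -32.84   6.62] 0.964
side 0.128 127 ((0.5783393979072571, 0.2521224617958069), 0.036167360842227936) [0.11968132 0.12978322]
side 0.096 318 ((0.5808315277099609, 0.2469569593667984), 0.06316473335027695) [0.08806392 0.10281049]
top 0.128 92 ((0.5784059762954712, 0.24761611223220825), 0.031577158719301224) [0.11980313 0.1300003 ]
top 0.096 240 ((0.5810390710830688, 0.24629031121730804), 0.061327192932367325) [0.08852714 0.10220552]
```

View pics/placed.png

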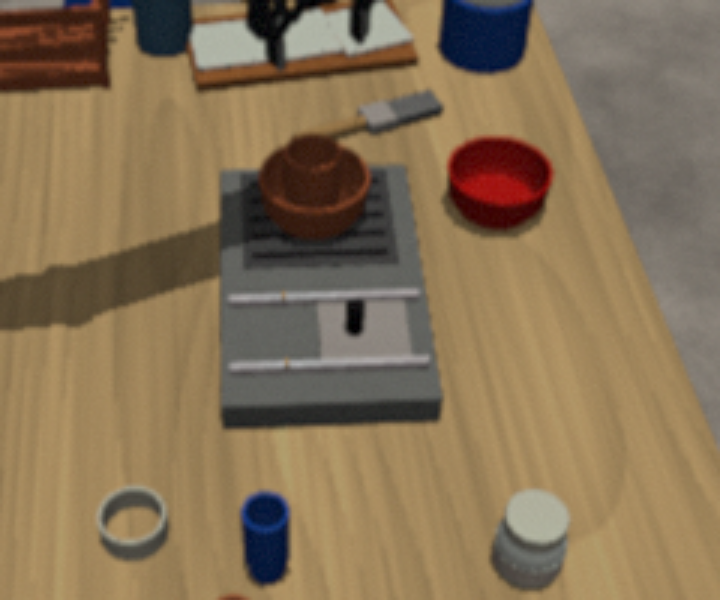

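The beaker stands upright in the bowl at crop (313,170), and the shutter is shut. Next the tumbler.

```bash
python3 -m jog '[[-44.2,-32.8,4,0.96],[-44.2,-32.8,4,0.96],[-44.2,-32.8,4,0.96],[-44.2,-32.8,4,0.96],[-44.2,-32.8,4,0.96],[-44.2,-32.8,4,0.96],[-44.2,-32.8,4,0.96],[-44.2,-32.8,4,0.96],[-44.2,-32.8,4,0.96],[-44.2,-32.8,4,0.96],[-44.2,-32.8,4,0.96],[-44.2,-32.8,4,0.96],[-44.2,-32.8,4,0.96],[-44.2,-32.8,4,0.96],[-44.2,-32.8,4,0.96],[-44.2,-32.8,4,0.96],[-44.2,-32.8,4,0.96],[-44.2,-32.8,4,0.96],[-44.2,-32.8,4,0.96],[-44.2,-32.8,4,0.96]]'; python3 go.py .457 -.2863 .074 -32
```

```text
t: 9.97
eef_pos: [0.4543, -0.2857, 0.1933]
tool_rot: [-0.0, 0.873, 0.488, 0.0]
contact_force: [-0.2, 0.1, 0.5]
gripper_width: 1.001
grasp_force: 0.0
t 9.97 p [ 0.4543 -0.2857  0.1933] th -31.62 tilt [0.0001 0.0004] q [-0.13  0.35  0.73  1.96 -0.29  0.93  0.19]
[ 0.09  0.27 11.93] 0.007
```

```bash
python3 -m jog '[[0.1,0.3,2,0],[0.1,0.3,5,0],[0.1,0.3,8,0],[0.1,0.3,10,0],[0.1,0.3,11.5,0],[0.1,0.3,11.9,0],[0.1,0.3,11.9,0],[0.1,0.3,11.9,0],[0.1,0.3,11.9,0]]'; python3 -m jog '[[0,0,0,0],[0,0,0,0],[0,0,0,0],[0,0,0,0],[0,0,0,0],[0,0,0,0],[0,0,0,0],[0,0,0,0]]' 1 40; python3 -m jog '[[0,0,-1.5,0],[0,0,-4,0],[0,0,-8,0],[0,0,-12,0],[0,0,-16,0],[0,0,-18,0],[0,0,-18,0],[0,0,-18,0]]'
python3 go.py .579 .249 .26 23
python3 - <<'E'
from h import *
im,P,c=cam("side"); save(cv2.resize(im[130:330,150:390],None,fx=3,fy=3),"tum_held")
E
```

```text
t: 10.72
eef_pos: [0.4576, -0.2881, 0.0755]
tool_rot: [0.001, 0.873, 0.487, 0.001]
contact_force: [0.8, -0.8, 0.7]
gripper_width: 1.001
grasp_force: 0.0
t: 11.38
eef_pos: [0.457, -0.2879, 0.075]
tool_rot: [0.0, 0.874, 0.487, 0.0]
contact_force: [-0.1, 1.6, 6.1]
gripper_width: 0.477
grasp_force: 39.8
t: 12.05
eef_pos: [0.4572, -0.2877, 0.2551]
tool_rot: [0.001, 0.873, 0.487, 0.001]
contact_force: [-0.6, -0.2, -2.3]
gripper_width: 0.477
grasp_force: 40.9
t 12.05 p [ 0.4572 -0.2877  0.2551] th -31.72 tilt [ 0.0025 -0.    ] q [-0.19  0.28  0.78  1.89 -0.23  1.06  0.13]
[ 52.06 -17.86  -0.46] -0.955
```

View pics/tum_held.png

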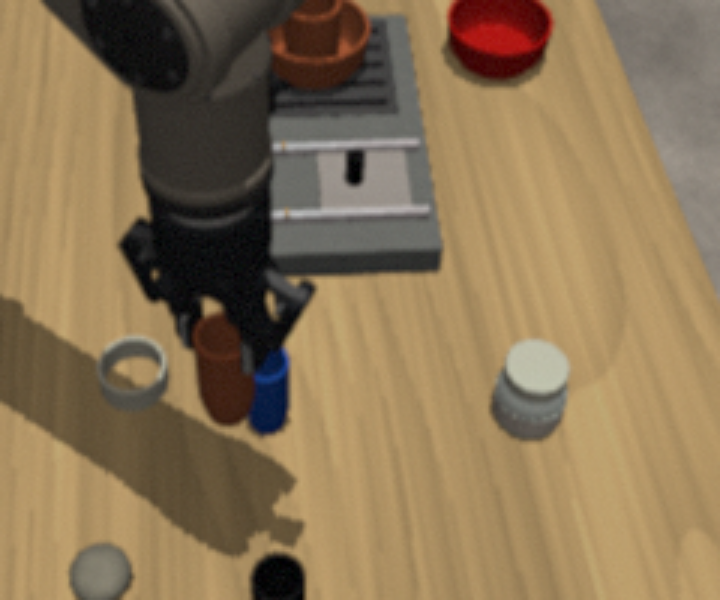

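The tumbler is held upright at crop (222,370), and the blue one behind it still stands. Carry to the beaker.

```bash
python3 -m jog '[[3,-1,-0.5,0],[6,-2,-0.5,-0.1],[52.1,-17.9,-0.5,-0.95],[52.1,-17.9,-0.5,-0.95],[52.1,-17.9,-0.5,-0.95],[52.1,-17.9,-0.5,-0.95],[52.1,-17.9,-0.5,-0.95],[52.1,-17.9,-0.5,-0.95],[52.1,-17.9,-0.5,-0.95],[52.1,-17.9,-0.5,-0.95],[52.1,-17.9,-0.5,-0.95],[52.1,-17.9,-0.5,-0.95],[52.1,-17.9,-0.5,-0.95],[52.1,-17.9,-0.5,-0.95],[52.1,-17.9,-0.5,-0.95],[52.1,-17.9,-0.5,-0.95],[52.1,-17.9,-0.5,-0.95],[52.1,-17.9,-0.5,-0.95],[52.1,-17.9,-0.5,-0.95],[52.1,-17.9,-0.5,-0.95]]'; python3 -m jog '[[0,0,1,0],[0,0,2,0],[0,0,3,0],[0,0,3,0],[0,0,3,0]]'; python3 go.py .5795 .249 .132 23
python3 - <<'E'
from h import *
p=np.vstack([cam(n)[1].reshape(-1,3) for n in("side","top")])
C=(.579,.25)
q=p[(np.hypot(p[:,0]-C[0],p[:,1]-C[1])<.042)&(abs(p[:,2]-.124)<.009)]
print("beaker",cv2.minEnclosingCircle(q[:,:2].astype(np.float32)),len(q))
E
```

```text
t: 13.77
eef_pos: [0.5787, 0.248, 0.2593]
tool_rot: [-0.0, 0.555, 0.832, -0.0]
contact_force: [-0.1, -0.0, -0.6]
gripper_width: 0.476
grasp_force: 40.9
t: 14.18
eef_pos: [0.5779, 0.2493, 0.228]
tool_rot: [-0.001, 0.554, 0.832, -0.001]
contact_force: [0.2, -0.2, -1.2]
gripper_width: 0.475
grasp_force: 40.9
t 14.18 p [0.5779 0.2493 0.228 ] th 22.69 tilt [-0.0021 -0.0013] q [-0.78  0.42  0.37  1.69 -0.17  1.06  0.04]
[-0.08  0.16  9.59] -0.005
beaker ((0.5781524777412415, 0.24807757139205933), 0.03411785140633583) 232
```

```bash
python3 -m jog '[[0,0.1,1,0],[0,0.1,2,0],[0,0.1,3,0],[0,0.1,4,0],[0,0.1,5,0],[0,0.1,6,0],[0,0.1,7,0],[0,0.1,8,0],[0,0.1,8.7,0],[0,0.1,9.1,0],[0,0.1,9.4,0],[0,0.1,9.4,0]]'
```

```text
t: 15.28
eef_pos: [0.5794, 0.2498, 0.1348]
tool_rot: [-0.0, 0.554, 0.832, -0.0]
contact_force: [0.2, -0.6, -1.6]
gripper_width: 0.469
grasp_force: 40.9
```

```bash
python3 -m jog '[[0,0,0.1,0],[0,0,0.2,0],[0,0,0.3,0],[0,0,0.3,0]]'
```

```text
t: 15.62
eef_pos: [0.5796, 0.2499, 0.1324]
tool_rot: [0.0, 0.554, 0.832, 0.0]
contact_force: [-0.4, 0.5, -1.7]
gripper_width: 0.477
grasp_force: 40.9
```

```bash
python3 -m jog '[[0,0,0.1,0],[0,0,0.15,0],[0,0,0.15,0]]';  python3 -m jog '[[0,0,0,0],[0,0,0,0],[0,0,0,0],[0,0,0,0]]' -0.3; python3 -m jog '[[0,0,-1,0],[0,0,-3,0],[0,0,-6,0],[0,0,-10,0],[0,0,-12,0],[0,0,-12,0],[0,0,-12,0]]'
python3 go.py .602 .058 .2 -3
python3 - <<'E'
from h import *
im,P,c=cam("side"); save(cv2.resize(im[80:240,180:340],None,fx=3.5,fy=3.5),"nested")
Q=[P,cam("top")[1]]; p=np.vstack([q.reshape(-1,3) for q in Q])
for nm,C,z,r in(("tumbler",(.579,.249),.148,.035),("knob",(.602,.058),.083,.02)):
    q=p[(np.hypot(p[:,0]-C[0],p[:,1]-C[1])<r)&(abs(p[:,2]-z)<.008)]
    print(nm,cv2.minEnclosingCircle(q[:,:2].astype(np.float32)),len(q),np.percentile(q[:,2],95))
E
```

```text
t: 15.87
eef_pos: [0.5797, 0.25, 0.1311]
tool_rot: [0.0, 0.554, 0.832, 0.0]
contact_force: [-0.5, 0.4, 1.7]
gripper_width: 0.474
grasp_force: 41.1
t: 16.2
eef_pos: [0.5796, 0.2499, 0.1308]
tool_rot: [0.0, 0.554, 0.832, 0.0]
contact_force: [0.4, 0.2, 0.3]
gripper_width: 0.652
grasp_force: 0.0
t: 16.78
eef_pos: [0.5804, 0.2502, 0.253]
tool_rot: [0.001, 0.554, 0.832, 0.002]
contact_force: [-0.3, 0.6, -0.9]
gripper_width: 0.649
grasp_force: 0.0
t 16.78 p [0.5804 0.2502 0.253 ] th 22.68 tilt [0.0031 0.002 ] q [-0.79  0.4   0.38  1.66 -0.16  1.11  0.03]
[-18.57  -5.44   5.26] 0.448
tumbler ((0.5792850852012634, 0.2511354088783264), 0.023071767762303352) 159 0.15359588319533804
knob ((0.6021995544433594, 0.056501295417547226), 0.012176981195807457) 85 0.08757684515323531
```

View pics/nested.png

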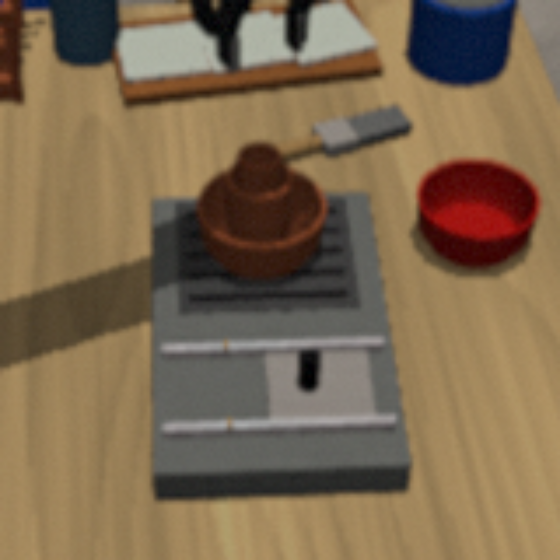

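The tumbler stands upright in the beaker (rim at crop (260,155)), with the shutter still shut (knob at (309,370)). Now to the knob.

```bash
python3 -m jog '[[-4,-1.2,0,0.1],[-8,-2.4,0,0.2],[-12,-3.6,1.5,0.3],[-18.6,-5.4,5.3,0.45],[-18.6,-5.4,5.3,0.45],[-18.6,-5.4,5.3,0.45],[-18.6,-5.4,5.3,0.45],[-18.6,-5.4,5.3,0.45],[-18.6,-5.4,5.3,0.45]]'; python3 -m jog '[[0,0,2,0],[0,0,4,0],[0,0,6,0],[0,0,6,0],[0,0,6,0]]';python3 go.py .602 .0575 .053 -3
```

```text
t: 17.63
eef_pos: [0.6014, 0.0592, 0.1975]
tool_rot: [-0.0, 0.725, 0.689, -0.0]
contact_force: [0.7, 0.7, 0.1]
gripper_width: 0.649
grasp_force: 0.0
t: 18.05
eef_pos: [0.6009, 0.0589, 0.1374]
tool_rot: [-0.001, 0.725, 0.689, -0.001]
contact_force: [-0.4, -0.5, 1.2]
gripper_width: 0.651
grasp_force: 0.0
t 18.05 p [0.6009 0.0589 0.1374] th -2.96 tilt [-0.0017  0.    ] q [-0.55  0.5   0.47  1.84 -0.29  0.87  0.01]
[-0.13  0.13  8.44] 0.001
```

```bash
python3 -m jog '[[-0.1,0.1,2,0],[-0.1,0.1,4,0],[-0.1,0.1,6,0],[-0.1,0.1,7.5,0],[-0.1,0.1,8.3,0],[-0.1,0.1,8.3,0],[-0.1,0.1,8.3,0]]'; python3 -m jog '[[0,0,0,0],[0,0,0,0],[0,0,0,0],[0,0,0,0],[0,0,0,0],[0,0,0,0],[0,0,0,0]]' 1 60; python3 go.py .602 .0575 .053 -3
```

```text
t: 18.63
eef_pos: [0.6033, 0.0568, 0.0559]
tool_rot: [0.0, 0.726, 0.688, 0.001]
contact_force: [0.0, 0.4, 0.4]
gripper_width: 0.65
grasp_force: 0.0
t: 19.22
eef_pos: [0.6018, 0.0567, 0.056]
tool_rot: [-0.001, 0.726, 0.688, -0.0]
contact_force: [-5.1, 1.0, 9.9]
gripper_width: 0.219
grasp_force: 58.3
t 19.22 p [0.6018 0.0567 0.056 ] th -3.09 tilt [-0.0011  0.001 ] q [-0.5   0.61  0.41  1.88 -0.36  0.72  0.06]
[0.08 0.01 0.3 ] -0.002
```

```bash
python3 -m jog '[[0,-0.5,0,0],[0,-1.1,0,0],[0,-1.7,0,0],[0,-2.3,0,0],[0,-2.9,0,0],[0,-3.3,0,0],[0,-3.5,0,0],[0,-3.5,0,0],[0,-3.5,0,0],[0,-3.5,0,0]]'; python3 go.py .567 .0593 .056 -3
python3 - <<'E'
from h import *
im,P,c=cam("side"); save(cv2.resize(im[100:240,180:340],None,fx=4,fy=4,interpolation=2),"pulled")
im,P,c=cam("top")
p=P.reshape(-1,3); a=np.radians(-3); 
d=(p[:,:2]-[.5792,.1495])@np.array([[np.cos(a),-np.sin(a)],[np.sin(a),np.cos(a)]])
np.savez("t2",im=im,P=P,d=d)
E
```

```text
t: 20.05
eef_pos: [0.5703, 0.0583, 0.0561]
tool_rot: [0.002, 0.726, 0.688, 0.002]
contact_force: [7.4, -0.2, -0.6]
gripper_width: 0.21
grasp_force: 59.0
t 20.05 p [0.5703 0.0583 0.0561] th -3.11 tilt [0.0064 0.0002] q [-0.53  0.57  0.42  1.96 -0.35  0.67  0.05]
[ 0.08 -0.33  0.  ] -0.002
```

View pics/pulled.png

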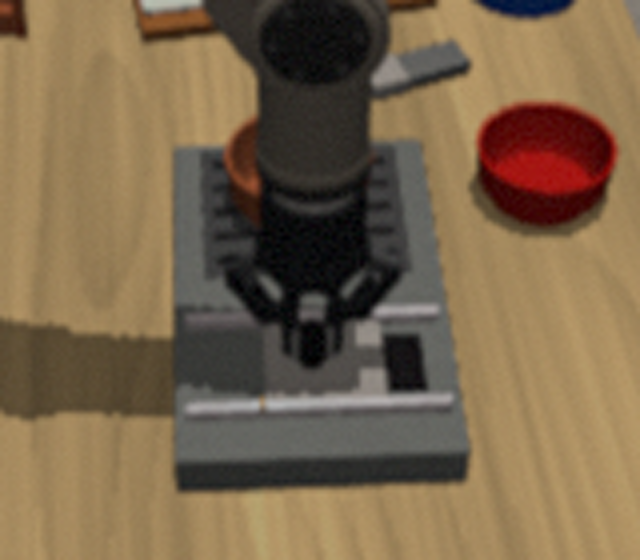

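The plate's near edge (crop (264,375)) is about level with the brass rib (263,404). The kinematics say about 32 mm, so I pull 2 mm more and recheck.

```bash
python3 -m jog '[[0,-0.1,0,0],[0,-0.2,0,0],[0,-0.2,0,0],[0,-0.2,0,0],[0,-0.2,0,0],[0,-0.2,0,0]]'
python3 - <<'E'
from h import *
E=[];F=[]
for i in range(6):
    im,P,c=cam("side"); o=bot.get_obs(); E.append(o["eef_pos"]);F.append(o["contact_force"])
print(np.mean(E,0).round(4),np.std(E,0).round(4),np.mean(F,0).round(2))
np.savez("s3",im=im,P=P)
# plate near edge & rib, front part of guide side
a=np.radians(-3); ex=np.array([np.cos(a),np.sin(a)]); ey=np.array([-np.sin(a),np.cos(a)])
d=P[...,:2]-[.5792,.1495]; X=d@ex; Y=d@ey
z=P[...,2]
rgb=im.astype(int)
rib=(rgb[...,0]-rgb[...,2]>50)&(abs(z-.05)<.012)&(abs(X)<.11)&(Y<0)&(Y>-.18)
print("ribs X",X[rib].round(4),Y[rib].round(3))
for y in(-.115,-.12,-.125):
    m=(abs(Y-y)<.004)&(X>-.09)&(X<.1)&(z<.06); b=np.round(X[m]/.006).astype(int)
    print(y,[(round(k*.006,3),int(rgb[m][b==k].mean()),round(float(z[m][b==k].mean()),3)) for k in np.unique(b)])
E
```

```text
t: 20.65
eef_pos: [0.5684, 0.0585, 0.056]
tool_rot: [0.002, 0.726, 0.688, 0.002]
contact_force: [8.4, -0.6, 0.4]
gripper_width: 0.214
grasp_force: 59.0
[0.5684 0.0585 0.0561] [0. 0. 0.] [ 8.07 -0.22 -0.24]
ribs X [-0.0435] [-0.135]
-0.115 [(np.float64(-0.09), 102, 0.042), (np.float64(-0.084), 94, 0.04), (np.float64(-0.078), 84, 0.041), (np.float64(-0.072), 83, 0.039), (np.float64(-0.066), 91, 0.037), (np.float64(-0.06), 95, 0.039), (np.float64(-0.054), 75, 0.041), (np.float64(-0.048), 54, 0.04), (np.float64(-0.042), 72, 0.042), (np.float64(-0.036), 74, 0.044), (np.float64(-0.03), 86, 0.044), (np.float64(-0.024), 80, 0.045), (np.float64(-0.018), 74, 0.046), (np.float64(-0.012), 79, 0.044), (np.float64(-0.006), 74, 0.045), (np.float64(0.0), 73, 0.046), (np.float64(0.006), 78, 0.045), (np.float64(0.012), 76, 0.046), (np.float64(0.018), 75, 0.045), (np.float64(0.024), 74, 0.046), (np.float64(0.03), 89, 0.045), (np.float64(0.036), 133, 0.045), (np.float64(0.042), 137, 0.046), (np.float64(0.048), 137, 0.046), (np.float64(0.054), 58, 0.04), (np.float64(0.06), 23, 0.042), (np.float64(0.066),
[... 1255 characters left out ...]
04), (np.float64(-0.066), 142, 0.047), (np.float64(-0.042), 130, 0.045), (np.float64(-0.036), 112, 0.045), (np.float64(-0.03), 133, 0.046), (np.float64(-0.024), 136, 0.045), (np.float64(-0.018), 135, 0.046), (np.float64(-0.012), 132, 0.045), (np.float64(-0.006), 119, 0.046), (np.float64(0.0), 125, 0.045), (np.float64(0.006), 121, 0.044), (np.float64(0.012), 125, 0.046), (np.float64(0.018), 138, 0.045), (np.float64(0.024), 126, 0.046), (np.float64(0.03), 139, 0.047), (np.float64(0.036), 141, 0.047), (np.float64(0.042), 141, 0.046), (np.float64(0.048), 134, 0.046), (np.float64(0.054), 103, 0.041), (np.float64(0.066), 111, 0.042), (np.float64(0.078), 123, 0.04), (np.float64(0.084), 126, 0.042)]
```

The plate edge is at -42 mm and the rib at -43.5 mm, which puts the shutter about 33 to 34 mm open. I'll nudge it 1 mm, check the nest, then hand in.

```bash
python3 -m jog '[[0,-0.1,0,0],[0,-0.1,0,0],[0,-0.1,0,0],[0,-0.1,0,0],[0,-0.1,0,0],[0,-0.1,0,0],[0,-0.1,0,0],[0,-0.1,0,0]]'
python3 - <<'E'
from h import *
p=cam("top")[1].reshape(-1,3)
for nm,C,z,r in(("tumbler",(.579,.249),.148,.035),("beaker",(.579,.249),.124,.045),("bowl",(.58,.248),.092,.08)):
    q=p[(np.hypot(p[:,0]-C[0],p[:,1]-C[1])<r)&(abs(p[:,2]-z)<.008)]
    print(nm,cv2.minEnclosingCircle(q[:,:2].astype(np.float32)),len(q))
print(bot.hand_in())
E
```

```text
t: 21.62
eef_pos: [0.5675, 0.0585, 0.0561]
tool_rot: [0.002, 0.726, 0.688, 0.002]
contact_force: [8.2, -0.4, 0.4]
gripper_width: 0.212
grasp_force: 59.0
tumbler ((0.5783075094223022, 0.2502654194831848), 0.021264512091875076) 109
beaker ((0.5781424641609192, 0.2488953173160553), 0.03196139261126518) 215
bowl ((0.5807781219482422, 0.24767880141735077), 0.061921749264001846) 438
the job is handed in; nothing more can be done
None
```

I handed the job in at about 22 s, with no verdict returned: the beaker stands in the bowl and the tumbler in the beaker, both let go, and the gripper holds the shutter about 34 mm open (half travel is 35 mm) against about 8 N of spring force.

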